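# Fit new wheels to the rover on the maker bench

## Robot

A 6-joint arm with a two-finger parallel gripper is mounted at the origin on the work surface. World frame = base frame: x ahead of the robot, y to its left, z up, the work surface at z = 0. Lengths are in m, angles in rad, forces in N, time in s.
With the tool pointing down it reaches from about 0.275 to 1 m from the base axis. Payload 8.4 kg.
Tool frame: the origin (TCP) lies on the centre line of the jaws, within the pads' length; the fingertips stand 17 mm ahead of it and the grasp point (between the pads) lies 2 mm behind it (bot.tcp_to_tips is the z of the fingertips in the tool frame, in m); z points along the fingers, y is the line along which they close (so a half turn about z gives the same grasp; the last joint's range is limited). The gripper opens to 85 mm and grips with 20 to 120 N. Pads are 22 mm wide; open, the fingers measure 114 mm over their backs; the gripper's body (76 mm by 85 mm) begins 54 mm behind the grasp point. The pads swing forward as they close: fully open they stand 13 mm farther back than shut.
Start: joints at [-1.231, 0.353, 1.633, -0, 1.155, -0.002], TCP at [0.209, -0.589, 0.248] pointing down, gripper open.
Joint ranges: [-2.63, 2.63], [-0.92, 2.1], [0.06, 2.66], [-1.3, 4.44], [0, 2.69], [-3.02, 3.02]. Speed limits (rad/s): [2.22, 2.22, 2.79, 3.14, 3.14, 3.14].

## Interface

Orientations are given as a unit quaternion [x, y, z, w].
In Python, from workcell import bot, hand, kinematics, get_obs, vision, hand_in gives the robot as it stands. The module is installed in compiled form; this text tells all that it offers. Calls block until the motion is done:
- bot.reach(position, orientation): joint-space move of the TCP to a pose.
- bot.servo_line(position, ori=None, velocity=0.15): straight line of the TCP; ori=None keeps the orientation; velocity is the mean speed in m/s.
- bot.goto_joints(angles): joint-space move.
- hand.move_gripper(opening, strength=None): finger opening in m; strength is the grip in N (None keeps the last); returns when the fingers have stopped.
- bot.dwell(seconds).
- kinematics.solve_ik(position, orientation): joint angles nearest the present ones, or None.
- get_obs(): the state.
- vision.read_camera(name): name is "scene" or "top"; returns a dict with "frame" (400x640x3 uint8, red, green, blue), "intrinsics" (3x3 intrinsics, pixels), "dist" ([k1, k2, p1, p2, k3] as OpenCV has them; the pictures are not rectified), "view" (4x4, takes a point from world to camera coordinates). Camera axes: x right, y down, z forward; pixel columns grow to the right and rows downward; lengths in m; the calibration is good to about 2 mm. A picture is of the moment at which its call begins. There is no depth.
A pose or a line that the arm cannot do raises bot.IKError and nothing moves.
- hand_in(): hands the job in; it is judged then, once.
The state is a dict: "time_s": time; "joint_pos": joint angles; "joint_vel": joint speeds; "joint_efforts": joint torques, N m; "position": TCP position; "orientation": TCP orientation; "wrist_force": force on the tool from outside, world axes, zero at the start; "ft_torque": the same for the moment, N m; "gripper_width": finger opening in m; "grip_force": force on a finger pad.
Only numpy, scipy, OpenCV 4.12 (cv2) and the standard library are available. Lean on these libraries where they do the work, as an engineer would, in place of code of your own. Each camera call takes 0.05 s, during which the arm holds its last target. There are 200 camera calls.

## Task

The rover lies on its side for a change of wheels: lift each worn rim that has lost its tyre off its hub and put it in the cardboard scrap box. Fit every new 65 mm wheel that lies on the bench to a hub of its own, turned so that all four studs pass through it and fully home on the hub face, and slip one black retaining cap fully down over the spindle of each fitted wheel. Leave the big three-hole wheel, the glue stick, the knife and the cutters where they are; caps that are not needed may stay on the bench.

Things in the scene. Friction and masses are not known exactly. Their poses are not given: they have to be found in the camera images.
- rover: six-wheeled rover, fixed on its side on two blocks. Uppermost is a level aluminium side plate, 67 x 300 mm, its top 105 mm above the bench, with three hubs 100 mm apart. Origin on the bench under the middle hub, y along the row. The plate spans x -22 to +45 mm, y +-150 mm; wheels already fitted to the lower side, below 45 mm, reach to x -33 mm.
- scrap_box: open cardboard box for scrap prints, fixed, 170 x 170 mm and 60 mm high outside, walls and floor 4 mm; origin at the centre of its underside, sides along its x and y
- big_wheel: bystander: rubber-tyred wheel of another kit, 80 mm across and 30 mm thick, with three holes, lying flat; origin at the centre of its underside
- glue_stick: bystander: glue stick standing upright, 29 mm across, 98 mm high; origin at its foot
- knife: bystander: snap-off knife lying flat, 150 x 26 x 12 mm along its x; origin at the middle of its underside
- pliers: bystander: small flush cutters lying flat, jaws at +x, handles to -x, 150 mm long, 12 mm high; origin near the joint, on the bench
- hub1_face (a point): wheel hub on the rover's upper side, fixed, does not turn. This point: centre of its flat face (42 mm across), 127 mm above the bench, 22 mm above the plate; z up. On it a central spindle, 10 mm thick, 24 mm high (tip tapered over 6 mm), and four studs, 5 mm thick, 12 mm high (tips tapered over 4 mm), at (+-11.3, +-11.3) mm in x, y. At the start bare or wearing a bare rim
- hub2_face (a point): wheel hub on the rover's upper side, fixed, does not turn. This point: centre of its flat face (42 mm across), 127 mm above the bench, 22 mm above the plate; z up. On it a central spindle, 10 mm thick, 24 mm high (tip tapered over 6 mm), and four studs, 5 mm thick, 12 mm high (tips tapered over 4 mm), at (+-11.3, +-11.3) mm in x, y. At the start bare or wearing a bare rim
- hub3_face (a point): wheel hub on the rover's upper side, fixed, does not turn. This point: centre of its flat face (42 mm across), 127 mm above the bench, 22 mm above the plate; z up. On it a central spindle, 10 mm thick, 24 mm high (tip tapered over 6 mm), and four studs, 5 mm thick, 12 mm high (tips tapered over 4 mm), at (+-11.3, +-11.3) mm in x, y. At the start bare or wearing a bare rim
- wheel1_c (a point): new black-tyred wheel, 65 mm across, 26 mm thick, 70 g, flat on the bench; may be absent. This point: its centre, 13 mm up; z up. 8 mm thick web, flush with the top, with a 13 mm centre hole and four 8 mm holes at (+-11.3, +-11.3) mm in x, y; hollow below it, 49 mm across, for the hub. Fully home this point is 5 mm below the hub's point (web on face, studs 4 mm proud). Fits any hub in 4 positions
- wheel2_c (a point): new black-tyred wheel, 65 mm across, 26 mm thick, 70 g, flat on the bench; may be absent. This point: its centre, 13 mm up; z up. 8 mm thick web, flush with the top, with a 13 mm centre hole and four 8 mm holes at (+-11.3, +-11.3) mm in x, y; hollow below it, 49 mm across, for the hub. Fully home this point is 5 mm below the hub's point (web on face, studs 4 mm proud). Fits any hub in 4 positions
- wheel3_c (a point): new black-tyred wheel, 65 mm across, 26 mm thick, 70 g, flat on the bench; may be absent. This point: its centre, 13 mm up; z up. 8 mm thick web, flush with the top, with a 13 mm centre hole and four 8 mm holes at (+-11.3, +-11.3) mm in x, y; hollow below it, 49 mm across, for the hub. Fully home this point is 5 mm below the hub's point (web on face, studs 4 mm proud). Fits any hub in 4 positions
- rim1_c (a point): worn wheel that has lost its tyre: bare plastic rim, 54 mm across, 26 mm thick, 45 g, web and holes as the new wheels; at the start fully home on a hub, held by nothing (no cap); may be absent. This point: its centre, half-way up (13 mm above its underside); z up
- rim2_c (a point): worn wheel that has lost its tyre: bare plastic rim, 54 mm across, 26 mm thick, 45 g, web and holes as the new wheels; at the start fully home on a hub, held by nothing (no cap); may be absent. This point: its centre, half-way up (13 mm above its underside); z up
- cap1_c (a point): black retaining cap standing on the bench, open end down: 22 mm across, 32 mm high, 25 g, bore 13 mm wide and 24 mm deep. This point: its centre, half-way up (16 mm). Slips over a spindle; on a fitted wheel it stands on the web between the studs with this point 24 mm above the hub's point. All caps are alike
- cap2_c (a point): black retaining cap standing on the bench, open end down: 22 mm across, 32 mm high, 25 g, bore 13 mm wide and 24 mm deep. This point: its centre, half-way up (16 mm). Slips over a spindle; on a fitted wheel it stands on the web between the studs with this point 24 mm above the hub's point. All caps are alike
- cap3_c (a point): black retaining cap standing on the bench, open end down: 22 mm across, 32 mm high, 25 g, bore 13 mm wide and 24 mm deep. This point: its centre, half-way up (16 mm). Slips over a spindle; on a fitted wheel it stands on the web between the studs with this point 24 mm above the hub's point. All caps are alike
Not all that is in view belongs to the job. Leave any turquoise look-alike of the part that bears wheel3_c alone. Leave any pink look-alike of the part that bears rim1_c alone.

How it is judged:
At the end, for the whole second after the job is handed in: Worn rims lie in the scrap box. Each new wheel is on a hub: within 4 mm of its axis, 2.5 mm of fully home, level to 0.08 rad; each fitted wheel has a cap over its spindle: within 4 mm of the axis, 2.5 mm of fully down, upright to 0.12 rad. Wheels and rims at rest (((horizontal distance between wheel1_c and hub1_face below 0.004 m and z of wheel1_c in the frame of hub1_face below -0.0025 m and angle between wheel1_c's own z axis and vertical below 0.08 rad and ((horizontal distance between cap1_c and hub1_face below 0.004 m and z of cap1_c in the frame of hub1_face below 0.0265 m and angle between cap1_c's own z axis and vertical below 0.12 rad) or (horizontal distance between cap2_c and hub1_face below 0.004 m and z of cap2_c in the frame of hub1_face below 0.0265 m and angle between cap2_c's own z axis and vertical below 0.12 rad) or (horizontal distance between cap3_c and hub1_face below 0.004 m and z of cap3_c in the frame of hub1_face below 0.0265 m and angle between cap3_c's own z axis and vertical below 0.12 rad))) or (horizontal distance between wheel1_c and hub2_face below 0.004 m and z of wheel1_c in the frame of hub2_face below -0.0025 m and angle between wheel1_c's own z axis and vertical below 0.08 rad and ((horizontal distance between cap1_c and hub2_face below 0.004 m and z of cap1_c in the frame of hub2_face below 0.0265 m and angle between cap1_c's own z axis and vertical below 0.12 rad) or (horizontal distance between cap2_c and hub2_face below 0.004 m and z of cap2_c in the frame of hub2_face below 0.0265 m and angle between cap2_c's own z axis and vertical below 0.12 rad) or (horizontal distance between cap3_c and hub2_face below 0.004 m and z of cap3_c in the frame of hub2_face below 0.0265 m and angle between cap3_c's own z axis and vertical below 0.12 rad))) or (horizontal distance between wheel1_c and hub3_face below 0.004 m and z of wheel1_c in the frame of hub3_face below -0.0025 m and angle between wheel1_c's own z axis and vertical below 0.08 rad and ((horizontal distance between cap1_c and hub3_face below 0.004 m and z of cap1_c in the frame of hub3_face below 0.0265 m and angle between cap1_c's own z axis and vertical below 0.12 rad) or (horizontal distance between cap2_c and hub3_face below 0.004 m and z of cap2_c in the frame of hub3_face below 0.0265 m and angle between cap2_c's own z axis and vertical below 0.12 rad) or (horizontal distance between cap3_c and hub3_face below 0.004 m and z of cap3_c in the frame of hub3_face below 0.0265 m and angle between cap3_c's own z axis and vertical below 0.12 rad)))) and ((horizontal distance between wheel2_c and hub1_face below 0.004 m and z of wheel2_c in the frame of hub1_face below -0.0025 m and angle between wheel2_c's own z axis and vertical below 0.08 rad and ((horizontal distance between cap1_c and hub1_face below 0.004 m and z of cap1_c in the frame of hub1_face below 0.0265 m and angle between cap1_c's own z axis and vertical below 0.12 rad) or (horizontal distance between cap2_c and hub1_face below 0.004 m and z of cap2_c in the frame of hub1_face below 0.0265 m and angle between cap2_c's own z axis and vertical below 0.12 rad) or (horizontal distance between cap3_c and hub1_face below 0.004 m and z of cap3_c in the frame of hub1_face below 0.0265 m and angle between cap3_c's own z axis and vertical below 0.12 rad))) or (horizontal distance between wheel2_c and hub2_face below 0.004 m and z of wheel2_c in the frame of hub2_face below -0.0025 m and angle between wheel2_c's own z axis and vertical below 0.08 rad and ((horizontal distance between cap1_c and hub2_face below 0.004 m and z of cap1_c in the frame of hub2_face below 0.0265 m and angle between cap1_c's own z axis and vertical below 0.12 rad) or (horizontal distance between cap2_c and hub2_face below 0.004 m and z of cap2_c in the frame of hub2_face below 0.0265 m and angle between cap2_c's own z axis and vertical below 0.12 rad) or (horizontal distance between cap3_c and hub2_face below 0.004 m and z of cap3_c in the frame of hub2_face below 0.0265 m and angle between cap3_c's own z axis and vertical below 0.12 rad))) or (horizontal distance between wheel2_c and hub3_face below 0.004 m and z of wheel2_c in the frame of hub3_face below -0.0025 m and angle between wheel2_c's own z axis and vertical below 0.08 rad and ((horizontal distance between cap1_c and hub3_face below 0.004 m and z of cap1_c in the frame of hub3_face below 0.0265 m and angle between cap1_c's own z axis and vertical below 0.12 rad) or (horizontal distance between cap2_c and hub3_face below 0.004 m and z of cap2_c in the frame of hub3_face below 0.0265 m and angle between cap2_c's own z axis and vertical below 0.12 rad) or (horizontal distance between cap3_c and hub3_face below 0.004 m and z of cap3_c in the frame of hub3_face below 0.0265 m and angle between cap3_c's own z axis and vertical below 0.12 rad)))) and ((horizontal distance between wheel3_c and hub1_face below 0.004 m and z of wheel3_c in the frame of hub1_face below -0.0025 m and angle between wheel3_c's own z axis and vertical below 0.08 rad and ((horizontal distance between cap1_c and hub1_face below 0.004 m and z of cap1_c in the frame of hub1_face below 0.0265 m and angle between cap1_c's own z axis and vertical below 0.12 rad) or (horizontal distance between cap2_c and hub1_face below 0.004 m and z of cap2_c in the frame of hub1_face below 0.0265 m and angle between cap2_c's own z axis and vertical below 0.12 rad) or (horizontal distance between cap3_c and hub1_face below 0.004 m and z of cap3_c in the frame of hub1_face below 0.0265 m and angle between cap3_c's own z axis and vertical below 0.12 rad))) or (horizontal distance between wheel3_c and hub2_face below 0.004 m and z of wheel3_c in the frame of hub2_face below -0.0025 m and angle between wheel3_c's own z axis and vertical below 0.08 rad and ((horizontal distance between cap1_c and hub2_face below 0.004 m and z of cap1_c in the frame of hub2_face below 0.0265 m and angle between cap1_c's own z axis and vertical below 0.12 rad) or (horizontal distance between cap2_c and hub2_face below 0.004 m and z of cap2_c in the frame of hub2_face below 0.0265 m and angle between cap2_c's own z axis and vertical below 0.12 rad) or (horizontal distance between cap3_c and hub2_face below 0.004 m and z of cap3_c in the frame of hub2_face below 0.0265 m and angle between cap3_c's own z axis and vertical below 0.12 rad))) or (horizontal distance between wheel3_c and hub3_face below 0.004 m and z of wheel3_c in the frame of hub3_face below -0.0025 m and angle between wheel3_c's own z axis and vertical below 0.08 rad and ((horizontal distance between cap1_c and hub3_face below 0.004 m and z of cap1_c in the frame of hub3_face below 0.0265 m and angle between cap1_c's own z axis and vertical below 0.12 rad) or (horizontal distance between cap2_c and hub3_face below 0.004 m and z of cap2_c in the frame of hub3_face below 0.0265 m and angle between cap2_c's own z axis and vertical below 0.12 rad) or (horizontal distance between cap3_c and hub3_face below 0.004 m and z of cap3_c in the frame of hub3_face below 0.0265 m and angle between cap3_c's own z axis and vertical below 0.12 rad)))) and linear speed of each of wheel1, wheel2, wheel3, rim1, rim2 below 0.02 m/s and x of rim1_c in the frame of scrap_box between -0.08 and 0.08 m and y of rim1_c in the frame of scrap_box between -0.08 and 0.08 m and z of rim1_c in the frame of scrap_box between 0 and 0.055 m and x of rim2_c in the frame of scrap_box between -0.08 and 0.08 m and y of rim2_c in the frame of scrap_box between -0.08 and 0.08 m and z of rim2_c in the frame of scrap_box between 0 and 0.055 m); the robot touches nothing.
It fails at once if a bystander is moved by more than 30 mm: big wheel (distance of big_wheel from where it was at the start of the episode above 0.03 m).
It fails at once if a bystander is moved by more than 30 mm: glue stick (distance of glue_stick from where it was at the start of the episode above 0.03 m).
It fails at once if a bystander is moved by more than 30 mm: knife (distance of knife from where it was at the start of the episode above 0.03 m).
It fails at once if a bystander is moved by more than 30 mm: pliers (distance of pliers from where it was at the start of the episode above 0.03 m).
Of rim1, rim2 only 1 to 2 are there at a start; the rules pass over those that are not, and their reading is None.
Of wheel1, wheel2, wheel3 only 2 to 3 are there at a start; the rules pass over those that are not, and their reading is None.
At some moment in a run one of wheel1, wheel2, wheel3 may be knocked a few centimetres aside while the robot is not near it.
It also fails if it takes over 210 s, if anything falls off the work surface, if the arm or the gripper's body presses on something with over 40 N, if the wrist force passes 120 N, or if a joint passes its speed limit or range.

## Working session

There is one attempt and no reset: what is moved stays moved. The work goes in short steps, each a Python script; the robot and the scene stay as the last script left them, time stands still between calls to the robot, and variables do not carry over. Pictures are saved under pics/ and viewed, at most 14 in all, crops included, and the job is handed in when it is done.

```bash
mkdir -p pics; python3 - <<'E'
from workcell import bot, hand, kinematics, get_obs, vision
import cv2,numpy as np
o=get_obs();print(o['time_s'],o['position'],o['orientation'],o['gripper_width'],bot.tcp_to_tips)
for n in ("scene","top"):
    c=vision.read_camera(n);cv2.imwrite(f"pics/{n}0.png",c['frame'][:,:,::-1])
    V=c['view'];print(n,c['intrinsics'].tolist(),c['dist'],V.round(3).tolist(),(-V[:3,:3].T@V[:3,3]).round(3))
E
```

```text
0.0 [ 0.20936201 -0.58841277  0.24755304] [ 9.85425891e-01  1.70103856e-01 -1.15237466e-04 -6.90956733e-04] 0.08542758612773772 0.017
scene [[365.16921892379594, 0.0, 320.31187567193695], [0.0, 365.16921892379594, 196.4330896638394], [0.0, 0.0, 1.0]] [-0.03172746  0.          0.          0.          0.        ] [[-0.753, 0.658, 0.013, 0.411], [0.466, 0.547, -0.695, -0.196], [-0.464, -0.518, -0.718, 1.217], [0.0, 0.0, 0.0, 1.0]] [0.966 0.468 0.732]
top [[443.67074511212087, 0.0, 326.95495564164804], [0.0, 443.67074511212087, 199.37838816068765], [0.0, 0.0, 1.0]] [-0.05941997  0.          0.          0.          0.        ] [[-0.022, -1.0, -0.007, 0.046], [-0.998, 0.023, -0.06, 0.569], [0.06, 0.005, -0.998, 1.336], [0.0, 0.0, 0.0, 1.0]] [0.489 0.027 1.368]
```

View pics/scene0.png

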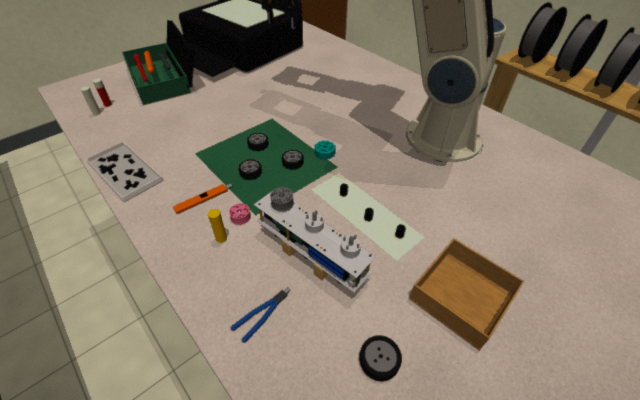

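View pics/top0.png

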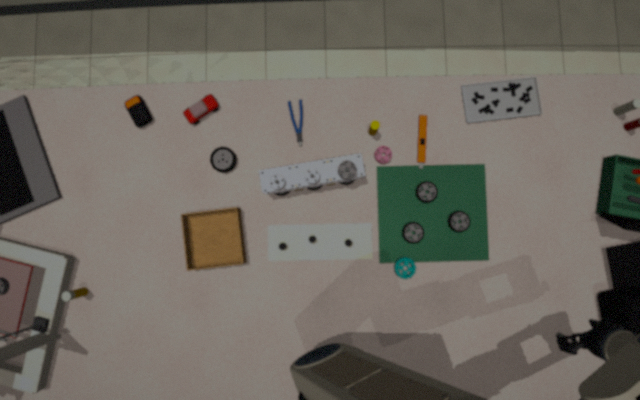

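Candidates, as top-view pixels:
- **New wheels (black):** (427,191), (459,221) and (413,232). The turquoise one at (405,268) is a look-alike, and (223,159) is the big three-hole wheel.
- **Worn rims:** the grey one on a hub at (347,172). The pink one at (383,155) is a look-alike.
- **Caps:** (283,246), (312,239) and (348,243).
- **Bare hubs:** about (280,183) and (314,178).

I'll check these choices in a close crop.

```bash
cat > h.py <<'E'
from workcell import bot, hand, kinematics, get_obs, vision
import cv2,numpy as np
from scipy.spatial.transform import Rotation as R
def cam(n,k=1):
    cs=[vision.read_camera(n) for _ in range(k)]
    c=cs[0];c['frame']=np.mean([x['frame'] for x in cs],0).astype(np.uint8);return c
def ray(c,uv,z):
    "pixels -> world points on plane z"
    n=cv2.undistortPoints(np.float64(uv).reshape(-1,1,2),c['intrinsics'],c['dist'])[:,0]
    V=c['view'];d=np.c_[n,np.ones(len(n))]@V[:3,:3];o=-V[:3,:3].T@V[:3,3]
    return o+d*((z-o[2])/d[:,2])[:,None]
def proj(c,p):
    V=c['view'];return cv2.projectPoints(np.float64(p).reshape(-1,3),cv2.Rodrigues(V[:3,:3])[0],V[:3,3],c['intrinsics'],c['dist'])[0][:,0]
def rect(c,ctr,half,px,z):
    "metric orthographic patch of plane z: rows=+x up, cols=+y left"
    N=int(2*half/px)
    i,j=np.mgrid[0:N,0:N];P=np.stack([ctr[0]+half-i*px,ctr[1]+half-j*px,np.full(i.shape,z)],-1)
    m=proj(c,P).reshape(N,N,2).astype(np.float32)
    return cv2.remap(c['frame'],m,None,cv2.INTER_CUBIC)
E
python3 - <<'E'
from h import *
T=cam('top',6);S=cam('scene',6)
np.savez('c0.npz',t=T['frame'],s=S['frame'])
w=ray(T,[(427,191),(459,221),(413,232)],.026);print(w.round(3))
h=ray(T,[(347,166),(314,176),(280,183)],.132);print(h.round(3))
rows=[]
for c in (T,S):
    rows.append(np.hstack([cv2.resize(rect(c,p,.05,.0005,.026),(260,260)) for p in w]))
g=np.vstack(rows);cv2.imwrite('pics/w.png',g[:,:,::-1])
g=np.vstack([np.hstack([cv2.resize(rect(c,p,.06,.0006,.127),(260,260)) for p in h]) for c in (T,S)]);cv2.imwrite('pics/hub.png',g[:,:,::-1])
E
```

```text
[[ 0.588 -0.271  0.026]
 [ 0.495 -0.365  0.026]
 [ 0.465 -0.224  0.026]]
[[ 0.656 -0.025  0.132]
 [ 0.63   0.068  0.132]
 [ 0.612  0.163  0.132]]
```

View pics/w.png

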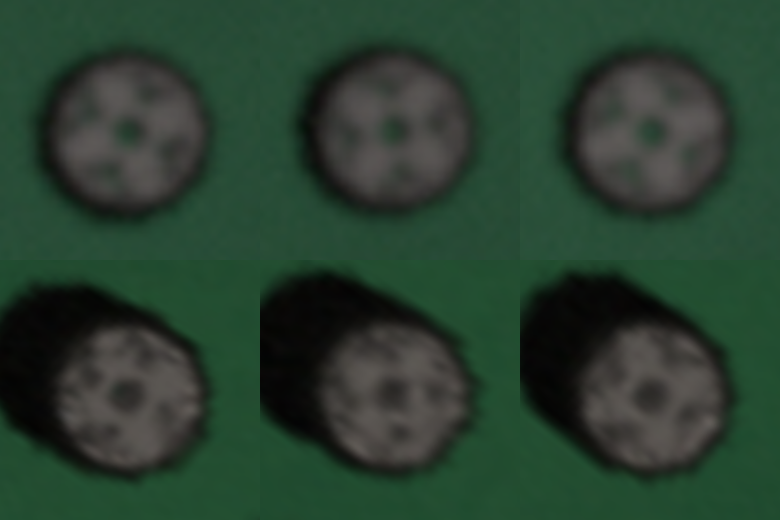

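View pics/hub.png

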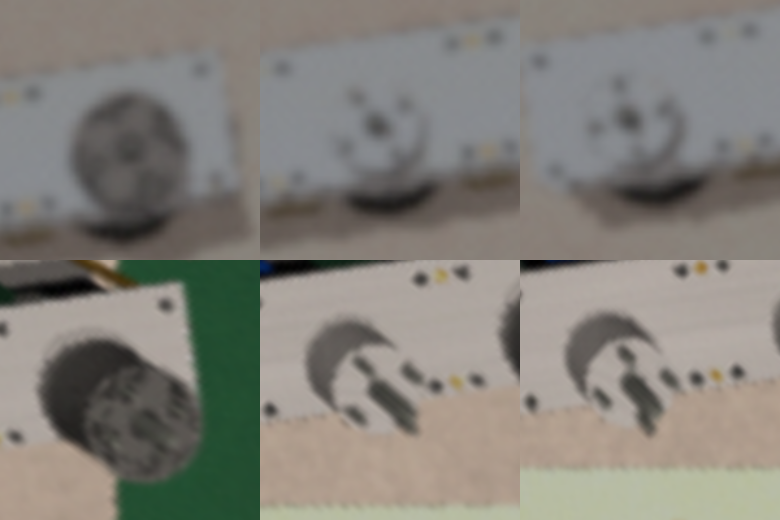

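The crops show three black-tyred wheels with four holes on the green mat, one grey rim on the hub at the right end of the row, and two bare hubs. Each hub has its own stud yaw. Next I measure positions and yaws.

```bash
cat >> h.py <<'E'
def harm(g,c0,px,half,r0,r1):
    "yaw (mod 90deg) of 4 dark spots around centre, from the 4th angular harmonic of brightness"
    N=g.shape[0];i,j=np.mgrid[0:N,0:N];x=half-i*px-c0[0];y=half-j*px-c0[1]
    r=np.hypot(x,y);m=(r>r0)&(r<r1);a=np.arctan2(y,x)[m];v=255-g[m].astype(float);v-=v.mean()
    f=(v*np.exp(-4j*a)).sum();return np.degrees(-np.angle(f))/4-45,abs(f)/np.abs(v).sum()   # yaw of frame; holes at 45deg
def wheel(c,p,z=.026,px=.0005,half=.05):
    p=np.array(p[:2])
    for _ in range(2):
        I=rect(c,p,half,px,z);hsv=cv2.cvtColor(I,cv2.COLOR_RGB2HSV)
        m=((hsv[...,1]<75)&(hsv[...,2]>48)).astype(np.uint8)
        m=cv2.morphologyEx(m,cv2.MORPH_OPEN,np.ones((7,7)))
        cs=cv2.findContours(m,0,1)[0];k=cv2.convexHull(max(cs,key=cv2.contourArea))
        M=cv2.moments(k);d=np.array([half-M['m01']/M['m00']*px,half-M['m10']/M['m00']*px]);p=p+d
    dia=2*np.sqrt(M['m00']/np.pi)*px
    g=cv2.cvtColor(rect(c,p,half,px,z),cv2.COLOR_RGB2GRAY)
    N=g.shape[0];i,j=np.mgrid[0:N,0:N];x=half-i*px;y=half-j*px;q=np.hypot(x,y)<.0105
    w=np.clip(np.percentile(g[q],85)-g[q].astype(float),0,None);hole=p+[(w*x[q]).sum()/w.sum(),(w*y[q]).sum()/w.sum()]
    return p,dia,hole,harm(g,(hole-p),px,half,.011,.021)
E
python3 - <<'E'
from h import *
T=cam('top',4);S=cam('scene',4)
for p in [(.588,-.271),(.495,-.365),(.465,-.224)]:
    for c in (T,S):
        a=wheel(c,p);print(a[0].round(4),round(a[1],4),a[2].round(4),np.round(a[3],2))
print('rim')
for c in (T,S):
    a=wheel(c,(.656,-.03),z=.135);print(a[0].round(4),round(a[1],4),a[2].round(4),np.round(a[3],2))
    # caps: dark blobs on white sheet, top at .032
    f=c['frame'];hsv=cv2.cvtColor(f,cv2.COLOR_RGB2HSV)
    for p in ray(T,[(283,246),(312,239),(348,243)],.032):
        I=rect(c,p,.03,.0005,.032);g=cv2.cvtColor(I,cv2.COLOR_RGB2GRAY)
        m=(g<70).astype(np.uint8);b=max(cv2.findContours(m,0,1)[0],key=cv2.contourArea)
        x,y,w,h=cv2.boundingRect(b);M=cv2.moments(b)
        print('cap',(p[:2]+[.03-M['m01']/M['m00']*.0005,.03-M['m10']/M['m00']*.0005]).round(4),w*.5,h*.5)
    # box top rim z=.06
    m=cv2.inRange(hsv,(8,110,60),(22,255,255));b=max(cv2.findContours(m,0,1)[0],key=cv2.contourArea)
    print('box',ray(c,cv2.boxPoints(cv2.minAreaRect(b)),.06).round(3).tolist())
# hub crops large
h=[(.63,.068),(.612,.163)]
g=np.vstack([np.hstack([cv2.resize(rect(c,p,.035,.00025,.127),(300,300)) for p in h]) for c in (T,S)]);cv2.imwrite('pics/hub2.png',g[:,:,::-1])
E
```

```text
[ 0.5876 -0.2715] 0.0561 [ 0.588  -0.2713] [-70.95   0.7 ]
[ 0.5854 -0.2706] 0.0533 [ 0.5864 -0.2695] [-71.43   0.62]
[ 0.4949 -0.3687] 0.0563 [ 0.495  -0.3678] [-35.89   0.71]
[ 0.4926 -0.367 ] 0.0538 [ 0.4937 -0.366 ] [-37.1    0.59]
[ 0.4642 -0.2257] 0.0567 [ 0.4644 -0.225 ] [-74.01   0.69]
[ 0.462  -0.2254] 0.0537 [ 0.4629 -0.2245] [-75.35   0.66]
rim
[ 0.6565 -0.0295] 0.1123 [ 0.6543 -0.0308] [-78.3    0.17]
cap [0.4322 0.1703] 21.0 18.0
cap [0.4516 0.0808] 18.0 18.0
cap [ 0.4385 -0.0269] 18.0 19.0
box [[0.535, 0.469, 0.06], [0.55, 0.299, 0.06], [0.385, 0.281, 0.06], [0.369, 0.45, 0.06]]
[ 0.6585 -0.0054] 0.1012 [ 0.6609 -0.0036] [-79.29   0.09]
cap [0.4418 0.1784] 30.5 40.5
cap [0.461  0.0895] 34.5 40.5
cap [ 0.4479 -0.0166] 38.5 39.5
box [[0.594, 0.312, 0.06], [0.375, 0.268, 0.06], [0.366, 0.458, 0.06], [0.567, 0.472, 0.06]]
```

View pics/hub2.png

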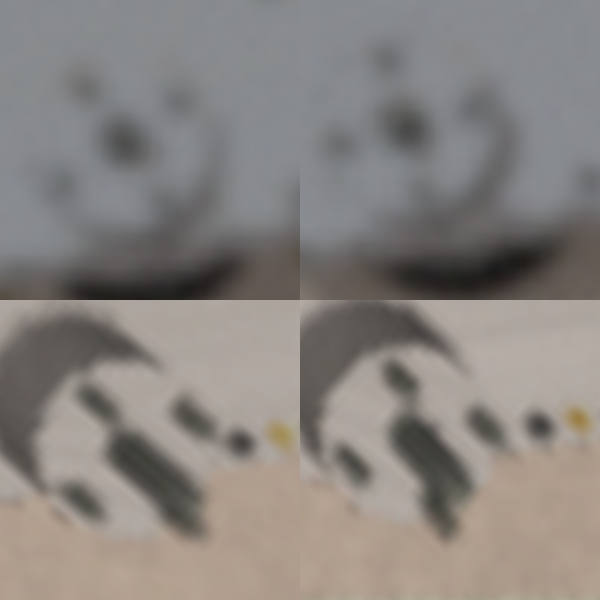

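Both views agree to about 2 mm on the hubs. The middle hub is at (.631,.0745) with yaw −8°, and the left one at (.617,.172) with yaw −29°. They sit 99 mm apart, against 100 mm expected. The rim hub follows at about (.645,−.0245). The rim comes off first.

```bash
cat >> h.py <<'E'
def ori(a): return (R.from_euler('z',a,degrees=True)*R.from_euler('x',180,degrees=True)).as_quat()
def fz(): return get_obs()['wrist_force'][2]
def go(x,y,z,a): bot.reach([x,y,z],ori(a))
def line(x,y,z,a=None,v=.15): bot.servo_line([x,y,z],None if a is None else ori(a),velocity=v)
def pick(x,y,z,a,zs,op=.085,f=50):
    hand.move_gripper(op); go(x,y,zs,a); line(x,y,z+.04,v=.25); line(x,y,z,v=.08)
    hand.move_gripper(0,f); line(x,y,zs,v=.2); o=get_obs(); print('held',o['gripper_width'],o['grip_force'])
E
python3 - <<'E'
from h import *
pick(.645,-.0245,.124,98,.24,f=40)
go(.46,.375,.24,98);line(.46,.375,.06);hand.move_gripper(.085);line(.46,.375,.2,v=.3)
print(get_obs()['time_s'])
T=cam('top',2);S=cam('scene',2);np.savez('c1.npz',t=T['frame'],s=S['frame'])
g=np.vstack([np.hstack([cv2.resize(rect(c,p,.035,.00025,.127),(300,300)) for p in [(.645,-.0245),(.631,.0745)]]) for c in (T,S)])
I=cv2.resize(S['frame'][220:360,380:540],(200,175));g=np.hstack([g,np.vstack([I,np.zeros((425,200,3),np.uint8)])])
cv2.imwrite('pics/hub3.png',g[:,:,::-1])
for p in [(.588,-.271),(.495,-.365),(.465,-.224)]:
    a=wheel(T,p);print(a[0].round(4),round(a[1],4),a[2].round(4),np.round(a[3],2))
E
```

```text
held 0.05313021766877594 41.93516079336405
10.0917
[ 0.5879 -0.2718] 0.0573 [ 0.588  -0.2714] [-71.28   0.69]
[ 0.4951 -0.3686] 0.0574 [ 0.4952 -0.3678] [-36.02   0.71]
[ 0.4642 -0.226 ] 0.0582 [ 0.4644 -0.225 ] [-73.73   0.69]
```

View pics/hub3.png

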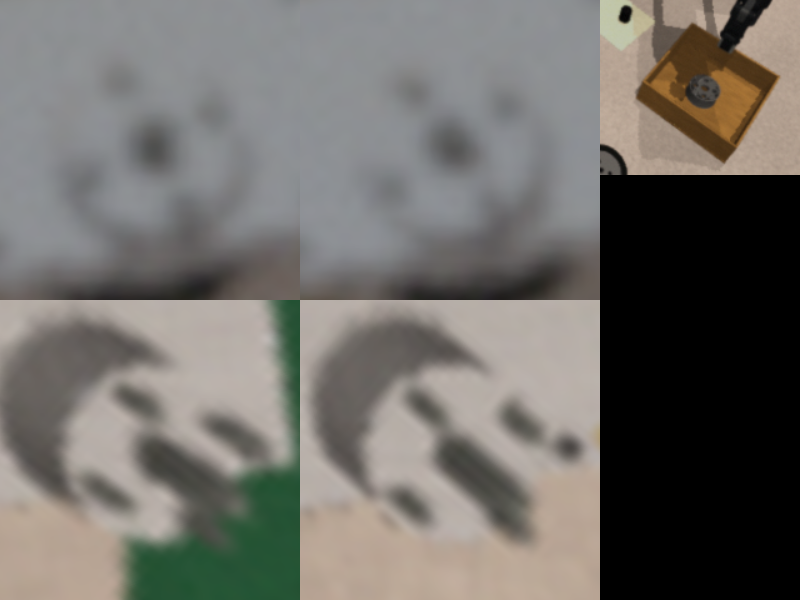

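The rim is in the box (small crop, about (705,90)). The hub it came off is at (.645,−.024), yaw about −19.5°, as expected. Now the first wheel goes on.

```bash
cat >> h.py <<'E'
OFF=[(0,0,0),(.001,0,0),(-.001,0,0),(0,.001,0),(0,-.001,0),(0,0,3),(0,0,-3),(.002,0,0),(-.002,0,0),(0,.002,0),(0,-.002,0),(.001,.001,4),(-.001,-.001,-4),(0,0,6),(0,0,-6)]
def insert(x,y,a,z0,zh,lim=12,op=.085,step=.002):
    "descend from z0 to home zh with force watch; search when blocked"
    go(x,y,.25,a);line(x,y,z0,v=.25);k=0;z=z0;dx=dy=da=0;b=fz()
    while z>zh-.003:
        line(x+dx,y+dy,z-step,a+da,v=.04);f=fz()-b
        if f<lim: z-=step;continue
        print('contact z',round(z-step,4),'act',get_obs()['position'].round(4),'F',(get_obs()['wrist_force']).round(1))
        if z-step<zh+.0015: break
        k+=1
        if k>=len(OFF): print('STUCK');return False
        line(x+dx,y+dy,z+.001,v=.04);dx,dy,da=OFF[k];line(x+dx,y+dy,z+.001,a+da,v=.04)
    print('home',get_obs()['position'].round(4),'off',dx,dy,da)
    hand.move_gripper(op);z=get_obs()['position'];line(z[0],z[1],.25,v=.25);return True
def d90(h,w): return (h-w+45)%90-45
def fit(wx,wy,wyaw,hx,hy,hyaw,ap=None):
    d=d90(hyaw,wyaw);ap=98-d/2 if ap is None else ap;print('delta',d)
    pick(wx,wy,.018,ap,.25)
    return insert(hx,hy,ap+d,.158,.127)
E
python3 - <<'E'
from h import *
print(fit(.494,-.367,-36.5,.645,-.024,-19.5))
o=get_obs();print(o['time_s'],o['gripper_width'],o['joint_pos'].round(2))
T=cam('top',2);S=cam('scene',2)
a=wheel(T,(.645,-.024),z=.135);print(a[0].round(4),a[1])
for p in [(.588,-.271),(.465,-.224)]:
    a=wheel(T,p);print(a[0].round(4),round(a[1],4),a[2].round(4),np.round(a[3],2))
g=np.hstack([cv2.resize(T['frame'][120:290,240:510],(540,340)),cv2.resize(S['frame'][180:260,230:350],(255,170)).repeat(2,0)]);cv2.imwrite('pics/f1.png',g[:,:,::-1])
E
```

```text
delta 17.0
held 0.06399702892416068 54.997616708278656
contact z 0.126 act [ 0.6452 -0.0241  0.1281] F [-7.3 -2.6 18.4]
home [ 0.6452 -0.0241  0.1281] off 0 0 0
True
23.2833 0.08501759671727917 [-0.04  0.38  1.59  0.    1.17 -0.33]
[ 0.6455 -0.0235] 0.1122737271260035
[ 0.5879 -0.2718] 0.0567 [ 0.588  -0.2715] [-71.07   0.71]
[ 0.4643 -0.2257] 0.0571 [ 0.4645 -0.225 ] [-73.92   0.69]
```

View pics/f1.png

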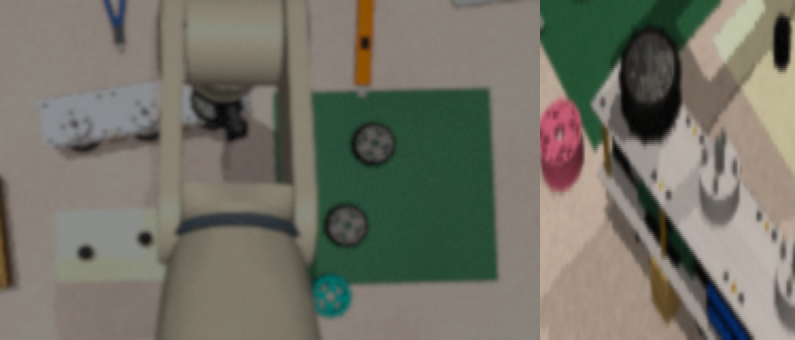

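The wheel sits home on hub 1: contact came at z .128 against .127 predicted, with no search needed. Next the other two.

```bash
python3 - <<'E'
from h import *
if fit(.587,-.271,-71.2,.631,.075,-8.8):
    a=wheel(cam('top',2),(.4643,-.2257));print(a[0].round(4),round(a[1],4),np.round(a[3],2),get_obs()['time_s'])
    if np.hypot(*(a[0]-[.4643,-.2257]))<.003: print(fit(.4635,-.225,-74.7,.617,.1725,-29.2))
print(get_obs()['time_s'])
E
```

```text
delta -27.599999999999994
held 0.06226383339965088 54.39303355291486
contact z 0.126 act [0.6309 0.0738 0.1278] F [-6.9 -8.2 18. ]
home [0.6309 0.0738 0.1278] off 0 0 0
[ 0.4641 -0.2259] 0.0575 [-73.86   0.69] 34.8583
delta -44.5
held 0.0626568897997813 54.542125426232815
contact z 0.126 act [0.617  0.1724 0.1278] F [-7.6 -1.9 16.8]
home [0.617  0.1724 0.1278] off 0 0 0
True
46.7
```

```bash
cat >> h.py <<'E'
def cap(cx,cy,hx,hy):
    pick(cx,cy,.030,98,.25,op=.05,f=30)
    return insert(hx,hy,98,.186,.165,lim=8,op=.045)
E
python3 - <<'E'
from h import *
ok=cap(.4315,.172,.617,.1725)
go(.46,.375,.25,98)
T=cam('top',2);S=cam('scene',2);print(ok,get_obs()['time_s'])
g=np.vstack([cv2.resize(T['frame'][140:270,240:400],(480,390),interpolation=2),cv2.resize(S['frame'][170:300,230:430],(480,210))])
g=np.vstack([cv2.resize(S['frame'][165:300,235:435],(600,405),interpolation=2),cv2.resize(T['frame'][150:215,240:440],(600,195),interpolation=2)])
cv2.imwrite('pics/c1.png',g[:,:,::-1])
E
```

```text
held 0.020565260987398973 29.303908287638478
contact z 0.164 act [0.6171 0.1726 0.1653] F [-3.8 -0.9  9.8]
home [0.6171 0.1726 0.1653] off 0 0 0
True 57.0167
```

View pics/c1.png

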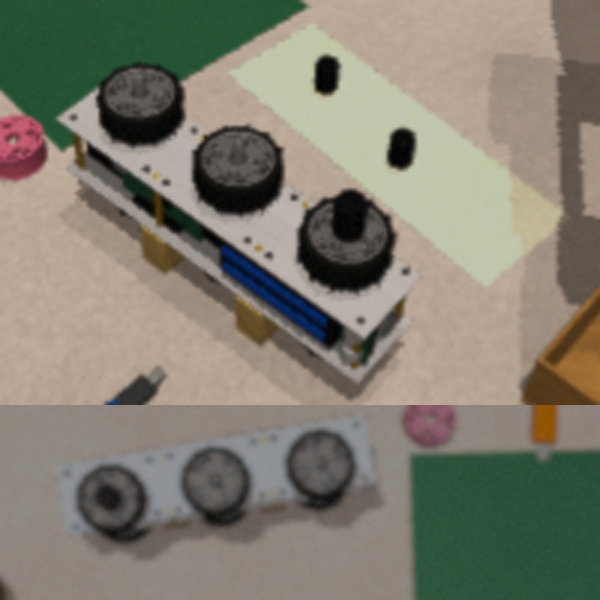

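All three wheels sit level on their hubs, and the first cap is down at (348,215) in the crop. The other two caps still stand on the sheet at (327,75) and (401,148).

```bash
python3 - <<'E'
from h import *
ok=cap(.4512,.0815,.631,.0745) and cap(.438,-.0276,.6452,-.0241)
go(.46,.375,.25,98)
T=cam('top',2);S=cam('scene',2);print(ok,get_obs()['time_s'])
g=np.hstack([cv2.resize(S['frame'][165:300,235:435],(600,405),interpolation=2),cv2.resize(T['frame'][150:270,170:230],(200,405))])
g=np.vstack([g,cv2.resize(T['frame'][150:198,240:440],(800,192),interpolation=2)])
cv2.imwrite('pics/c2.png',g[:,:,::-1])
E
```

```text
held 0.020673204263011346 29.338963888585567
contact z 0.164 act [0.6312 0.0745 0.1655] F [-4.9 -1.2 12.2]
home [0.6312 0.0745 0.1655] off 0 0 0
held 0.020674084089884075 29.33885397389531
contact z 0.164 act [ 0.6453 -0.0244  0.1655] F [-5.8 -3.9 14. ]
home [ 0.6453 -0.0244  0.1655] off 0 0 0
True 77.1417
```

View pics/c2.png

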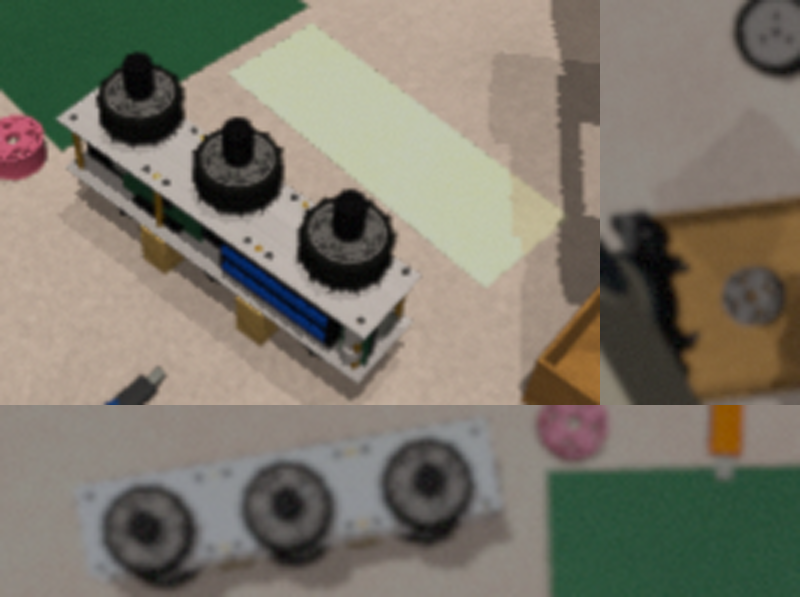

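All three wheels are fitted and capped, the rim lies in the box at about (753,295) in the crop, and the arm is clear.

```bash
python3 -c "
from workcell import hand_in
print(hand_in())"
```

```text
the job is handed in; nothing more can be done
None
```

The job is handed in, at about 77 s on the robot's clock: all three new wheels are home on their hubs with a cap down on each, and the one worn rim on the rover is in the scrap box; the hand-in call returned no verdict.

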